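Fit the stirrer onto the cooling tray's drive and hold it home

ROBOT

A 6-joint arm with a two-finger parallel gripper is mounted at the origin on the work surface. World frame = base frame: x ahead of the robot, y to its left, z up, the work surface at z = 0. Lengths are in mm, angles in rad, forces in N, time in s.
With the tool pointing down it reaches from about 275 to 825 mm from the base axis. Payload 4.9 kg.
Tool frame: the origin (TCP) lies between the finger pads, 19 mm behind the fingertips; this is the grasp point; z points along the fingers, y is the line along which they close (so a half turn about z gives the same grasp; the last joint's range is limited). The gripper opens to 85 mm and grips with 20 to 120 N. Pads are 22 mm wide; open, the fingers measure 114 mm over their backs; the gripper's body (76 mm by 85 mm) begins 54 mm behind the grasp point. The pads swing forward as they close: fully open they stand 13 mm farther back than shut.
Start: joints at [-1.403, 0.326, -0.193, 1.052, 0, 1.437], TCP at [163.493, -525.156, 249.981] pointing down, gripper open.
Joint ranges: [-2.65, 2.65], [-0.97, 1.79], [-1.3, 1.35], [-1.93, 2.1], [-1.47, 1.37], [-3.14, 3.14]. Speed limits (rad/s): [2.57, 2.57, 3.14, 3.14, 3.14, 3.14].

INTERFACE

Orientations are given as [roll, pitch, yaw] about the fixed x, y, z axes, in that order (R = Rz(yaw) Ry(pitch) Rx(roll)).
In Python, from station import get_state, imaging, r gives the robot as it stands.
- The arm moves only by the tool step_arm, never from a script. Its argument "series" is a list that holds one entry, the list of rows, each a list of 7 numbers: the turn, a rotation vector about the tool's x, y, z in rad, then the shift along the tool's x, y, z in m, then the opening, from -1 (shut) to 1 (fully open), so that 0 is half open. A call has 1 to 10 rows; each row is the pose to reach, as a shift and turn from the pose commanded when the call began, along the tool's axes at that moment; what a row does not reach only later rows make up. A row lasts 1/12 s, in which the tool goes at most 41.7 mm and 7.16 degrees, less where a joint would pass 70% of its speed; a pose out of reach is approached as far as the arm can. A call with a gripper value outside its range is refused whole. The fingers move at their own pace and stop on an object; "newtons" is the grip in N (left out, the last holds). Time passes only in rows, so rows that repeat a pose let the fingers close. It gives the time, the measured TCP pose, the force, the opening and the grip force at its end, in the units of the state.
- get_state(): the state, without advancing time (a new reading comes with each control period).
- imaging.camera(name): name is "scene" or "top" or "wrist"; returns a dict with "img" (480x640x3 uint8, red, green, blue), "camera_matrix" (3x3 intrinsics, pixels), "distortion" ([k1, k2, p1, p2, k3] as OpenCV has them; the pictures are not rectified), "extrinsics" (4x4, takes a point from camera to world coordinates); the wrist camera has in their place "tool_from_camera" (4x4, takes a point from camera to tool coordinates, whose origin is the TCP and whose axes are the flange's). Camera axes: x right, y down, z forward; pixel columns grow to the right and rows downward; lengths in mm; the calibration is good to about 2 mm. A picture is of the moment at which its call begins: read the wrist's pose just before it. There is no depth.
- r.close_job(): hands the job in; it is judged then, once.
The state is a dict: "t": time; "q": joint angles; "qvel": joint speeds; "joint_torque": joint torques, N m; "position": TCP position; "tcp_rot": TCP orientation; "wrist_force": force on the tool from outside, world axes, zero at the start; "ft_torque": the same for the moment, N m; "finger_gap": opening from 0.0 (shut) to 1.0 (fully open); "finger_force": force on a finger pad.
Only numpy, scipy, OpenCV 4.12 (cv2) and the standard library are available. Lean on these libraries where they do the work, as an engineer would, in place of code of your own. Each camera call takes 0.05 s, during which the arm holds its last target. There are 200 camera calls.

TASK

Take the stirrer (the stem with paddle arms and a T handle) by its T handle out of its parking stand and lower its cross foot into the drive boss in the middle of the cooling tray; press lightly and turn it until the splines mesh, then slide it fully home against the spring pin. Finish still gripping the T handle and pressing the stirrer fully home and upright: do not let go, or the spring lifts it. Leave the other things on the bench where they are.

Things in the scene. Friction and masses are not known exactly. Their poses are not given: they have to be found in the camera images.
- stirrer: Steel stirrer, about 220 g, upright in a wooden stand. Origin: underside of its foot, z up the stem. Upwards: cross foot (two blades 19 long, 6 thick, along x and y; lowest 4 mm 4.5 thick) z 0-27 mm; collar diameter 40, z 27-39; stem diameter 14; T bar z 105-135. Arms along +x (to 87) and -x (to 70) at z 31-37, paddles below to z 6. Parked: foot loose in a round hole, origin 15 mm above the bench.
- stirrer_handle (a point): Centre of the stirrer's T handle, 120 mm up its axis from the foot's underside: a bar 44 mm along x, 14 mm thick along y, 30 mm high.
- cooling_tray: Round cooling tray fixed to the bench: grey drum diameter 236 mm, brass rim diameter 224 (wall 4) with its top 108 mm above the bench, steel sieve floor at 70 mm. Origin: centre of the underside; z up. A drive boss, diameter 40 to 49, top at 100 mm, stands in its middle; a black latch sticks out 35 mm at -x.
- boss_mouth (a point): Centre of the drive boss's mouth, 100 mm above the bench, z up. Below it a funnel from diameter 31 to 22 mm in 6 mm, then a round bore of 22 that guides the foot for 5 mm down to the drive's face. Fully home the stirrer's collar sits on this mouth, its foot's underside 27 mm below.
- drive_face (a point): Face of the steel drive in the bore, on the axis, 11 mm below the mouth; an unmeshed foot stops here. Its cross slot (8 mm wide, past full depth) stands at an unknown angle, seen from above but NOT given by this pose, repeating every 90 degrees. It takes 0.4 N m to turn, so it stays while the foot rubs on it. The foot's tapered 4 mm enter within about 10 degrees, the rest within 5.
- seat_pin (a joint): Spring pin at the bottom of the drive, pushed down by the foot: 0 = up, 0.008 (m) = down 8 mm, as with the stirrer fully home. The foot meets it 19 mm below the mouth; it pushes back with 5 N at first, about 8 N at home, so the stirrer's weight alone does not hold it down.
- stand_a: Fixed wooden parking stand, block 52 x 52 x 42 mm high with a round hole of diameter 22, 30 deep; origin at the centre of its underside. Holds the stirrer; the two stands may have changed places.
- stand_b: The other parking stand, same block; holds the bean trier.
- trier: Bystander: bean trier, a steel stem with a round wooden knob, no arms, 132 mm long, diameter 32 at most, upright in the other stand; origin at the bottom of its foot.
- cup_a: Bystander: white cup, diameter 80, 70 high; origin under its centre.
- cup_b: Bystander: white cup like the first.
- jar: Bystander: amber jar, diameter 70, 85 high; origin under its centre.
- tin: Bystander: steel tin, diameter 66, 100 high; origin under its centre.
- brush: Bystander: hand brush, 170 long, lying on the bench.

How it is judged:
By the outcome, as a careful person would: the job done as asked, in the order asked, and still so for the second after the job is handed in, while the arm keeps its last pose, push and grip.
It also fails if it takes over 48 s, if anything falls off the work surface, if the arm or the gripper's body presses on something with over 40 N, if the wrist force passes 120 N, or if a joint passes its speed limit or range.

## Working session

There is one attempt and no reset: what is moved stays moved. The work goes in short steps, Python scripts to look and compute and a tool call to move; the robot and the scene stay as the last step left them, time stands still between calls to the robot, and variables do not carry over. Pictures are saved under pics/ and viewed, at most 10 in all, crops included, and the job is handed in when it is done.

Besides the shell and the picture viewer there is one more tool, called by a JSON object that holds its "method" and its "body", one argument or row to a line. step_arm: Moves the arm, as the interface text tells. Its arguments: {"type":"object","properties":{"series":{"type":"array","items":{"type":"array","items":{"type":"array","items":{"type":"number"}}}},"newtons":{"type":"number"}},"required":["series"]}

```bash
mkdir -p pics; python3 - <<'E'
from station import get_state, imaging, r
import cv2,numpy as np,pickle
s=get_state();print(s)
for n in ['scene','top']:
    c=imaging.camera(n);pickle.dump(c,open(n+'.pkl','wb'))
    cv2.imwrite(f'pics/{n}0.png',c['img'][:,:,::-1]);print(n,c['camera_matrix'],c['distortion'],c['extrinsics'])
E
```

```text
{'t': 0.0, 'q': array([-1.40320358e+00,  3.26917203e-01, -1.93624760e-01,  1.05200944e+00,
        5.16998021e-05,  1.43659201e+00]), 'qvel': array([-0.00088625, -0.00068058, -0.00195284, -0.00059892,  0.00083705,
        0.00151051]), 'joint_torque': array([-9.06397072e-04, -4.43397725e+01,  2.62441027e+01,  1.54857704e-02,
       -1.47329670e-04,  3.72739706e-06]), 'position': array([ 163.40670209, -524.56610333,  249.20083229]), 'tcp_rot': array([-3.13986027e+00, -2.86067379e-04,  3.01796776e-01]), 'wrist_force': array([-0.28773439, -0.22861103, -0.21361636]), 'ft_torque': array([-0.03882838, -0.00150865,  0.02868608]), 'finger_force': 0.0, 'finger_gap': 0.9993648977395151}
scene [[545.89547859   0.         322.51928048]
 [  0.         545.89547859 238.49583083]
 [  0.           0.           1.        ]] [-0.077584  0.        0.        0.        0.      ] [[ 5.29893944e-01  6.97615077e-01 -4.82229834e-01  1.11212488e+03]
 [ 8.48044514e-01 -4.32032824e-01  3.06868280e-01 -3.01736414e+02]
 [ 5.73682151e-03 -5.71560009e-01 -8.20540216e-01  1.01058023e+03]
 [ 0.00000000e+00  0.00000000e+00  0.00000000e+00  1.00000000e+00]]
top [[580.40732523   0.         327.04820133]
 [  0.         580.40732523 248.79882423]
 [  0.           0.           1.        ]] [0.05463403 0.         0.         0.         0.        ] [[ 2.65130453e-02 -9.92224559e-01  1.21603797e-01  3.98515140e+02]
 [-9.99629456e-01 -2.70658730e-02 -2.89631480e-03  2.71388177e+01]
 [ 6.16510760e-03 -1.21481947e-01 -9.92574495e-01  1.57324569e+03]
 [ 0.00000000e+00  0.00000000e+00  0.00000000e+00  1.00000000e+00]]
```

View pics/scene0.png

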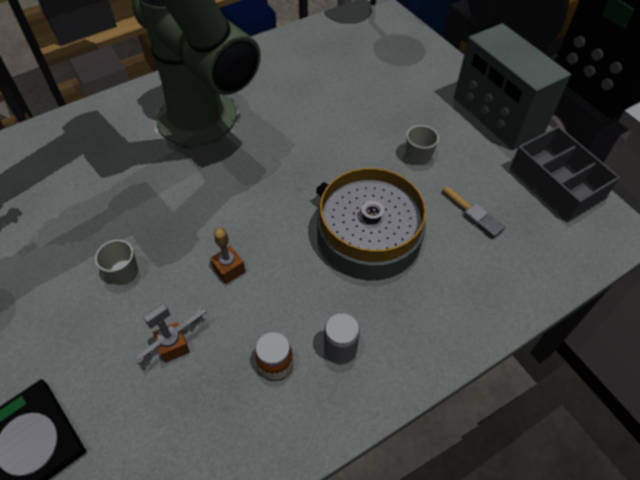

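View pics/top0.png

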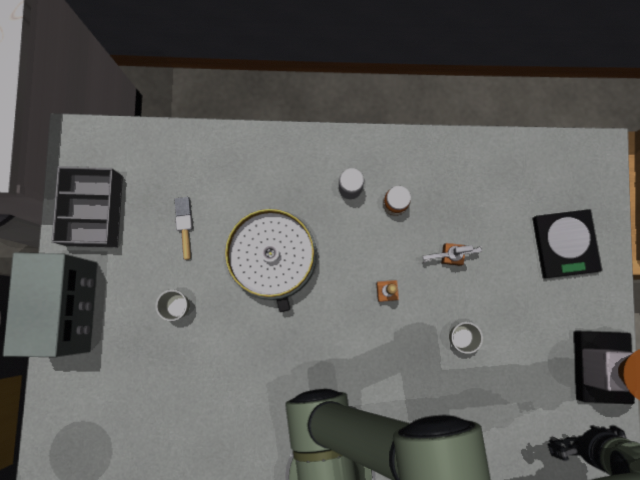

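The scene shows the stirrer at about (165,335), with its T bar at (157,317). The trier is at (225,255) and the tray boss at (372,211). In the top view the stirrer is at (452,254), the boss at (271,254) and the latch at (284,303).

```bash
cat > h.py <<'E'
import cv2,numpy as np,pickle
def ray(c,uv,T=None):
    p=cv2.undistortPoints(np.array([[uv]],float),c['camera_matrix'],c['distortion'])[0,0]
    T=c['extrinsics'] if T is None else T
    d=T[:3,:3]@np.array([p[0],p[1],1.]);return T[:3,3],d/np.linalg.norm(d)
def plane(c,uv,z,T=None):
    o,d=ray(c,uv,T);return o+d*(z-o[2])/d[2]
def two(r1,r2):
    (o1,d1),(o2,d2)=r1,r2
    a=np.linalg.lstsq(np.c_[d1,-d2],o2-o1,rcond=None)[0];p,q=o1+d1*a[0],o2+d2*a[1]
    return (p+q)/2,np.linalg.norm(p-q)
E
python3 - <<'E'
from h import *
S,T=[pickle.load(open(n+'.pkl','rb')) for n in('scene','top')]
def crop(c,u,v,w,h,f):return cv2.resize(c['img'][v:v+h,u:u+w,::-1],None,fx=f,fy=f,interpolation=cv2.INTER_CUBIC)
A=crop(S,130,295,80,80,5);B=crop(T,412,230,80,40,5);C=crop(T,251,234,40,40,5)
D=np.zeros((400,800,3),np.uint8);D[:,:400]=A;D[:200,400:]=B;D[200:,400:600]=C;D[200:,600:]=crop(S,352,191,40,40,5)
cv2.imwrite('pics/c1.png',D)
# tray rim by brass colour in top
hsv=cv2.cvtColor(T['img'],cv2.COLOR_RGB2HSV);m=cv2.inRange(hsv,(15,90,60),(35,255,255));m[:,330:]=0;m[:200]=0;m[310:]=0;m[:,:215]=0
pts=cv2.findNonZero(m);e=cv2.fitEllipse(cv2.convexHull(pts));print(e,plane(T,e[0],104),plane(T,(284,303),54))
E
```

```text
((269.3043518066406, 252.7097930908203), (87.5096664428711, 88.14340209960938), 65.07689666748047) [564.48454407 169.50864446 104.        ] [439.43520888 130.99983655  54.        ]
```

View pics/c1.png

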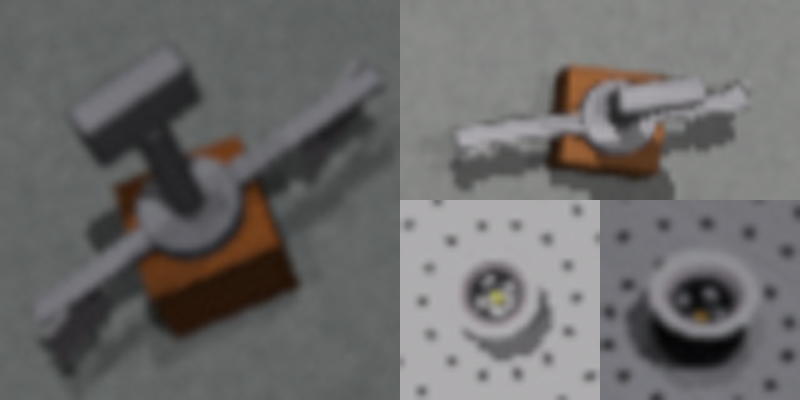

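The crop shows the T bar's top face centred at (130,91) in the left panel and (661,95) in the top panel. The arm tips are at (458,138) and (745,97). The boss mouth is at about (494,300) in the top panel and (702,293) in the scene panel.

```bash
python3 - <<'E'
from h import *
S,T=[pickle.load(open(n+'.pkl','rb')) for n in('scene','top')]
f=lambda u,v,u0,v0,x0,y0:((u-x0+.5)/5-.5+u0,(v-y0+.5)/5-.5+v0)
s=lambda u,v:f(u,v,130,295,0,0); t=lambda u,v:f(u,v,412,230,400,0)
print('T',two(ray(S,s(130,91)),ray(T,t(661,95))),plane(S,s(130,91),150),plane(T,t(661,95),150))
a=plane(T,t(458,138),52);b=plane(T,t(745,97),52);print('arms',a,b,np.linalg.norm(a-b),np.degrees(np.arctan2(*(b-a)[1::-1])))
a=plane(S,s(40,310),52);b=plane(S,s(375,78),52);print('armsS',a,b,np.linalg.norm(a-b),np.degrees(np.arctan2(*(b-a)[1::-1])))
print('collar',plane(T,t(617,117),54),plane(S,s(190,203),54))
a=plane(T,t(621,103),150);b=plane(T,t(701,88),150);print('bar',np.linalg.norm(a-b),np.degrees(np.arctan2(*(b-a)[1::-1])))
p=f(494,300,251,234,400,200);q=f(702,293,352,191,600,200)
print('boss',plane(T,p,100),plane(S,q,100),two(ray(T,p),ray(S,q)))
E
```

```text
T (array([ 583.32987858, -315.41193666,  144.44236039]), np.float64(0.2813638544792587)) [ 586.77883813 -315.19240405  150.        ] [ 582.57450306 -314.21755414  150.        ]
arms [ 569.50444593 -231.13124721   52.        ] [ 595.38675764 -381.75349687   52.        ] 152.82982741969067 -80.24975036271489
armsS [ 595.12585424 -381.46872875   52.        ] [ 572.41289728 -231.51735932   52.        ] 151.6617671228394 98.61305312881062
collar [ 582.69074193 -314.16931957   54.        ] [ 585.09390649 -315.3553765    54.        ]
bar 40.205293051911404 -77.75119112751435
boss [562.65793645 169.56426625 100.        ] [568.04219433 167.79844162 100.        ] (array([563.72842701, 170.74390182,  93.20591087]), np.float64(1.2074536325866778))
```

```bash
cat >> h.py <<'E'
from scipy.spatial.transform import Rotation as Ro
def go(cmd,tgt):  # cmd,tgt: (x,y,z,yawdeg[,pitch,roll dev]) tool-down poses -> row numbers
    R=lambda p:Ro.from_euler('z',p[3],degrees=True)*Ro.from_euler('x',180,degrees=True)
    a=R(cmd);rv=(a.inv()*R(tgt)).as_rotvec();sh=a.inv().apply(np.subtract(tgt[:3],cmd[:3]))/1000
    print('row',np.round(rv,4),np.round(sh,4))
E
python3 - <<'E'
from h import *
from station import get_state, imaging
c=imaging.camera('wrist');M=c['tool_from_camera'];print(np.round(M,3),c['camera_matrix'],c['distortion'])
c0=(163.49,-525.16,249.98,np.degrees(.3016))
go(c0,(564,150,330,100))
# where does the optical axis hit, in tool coordinates, and field
print(M[:3,3],M[:3,2])
E
```

```text
[[-1.00000e-03 -9.47000e-01 -3.21000e-01  8.23480e+01]
 [ 1.00000e+00 -1.00000e-03 -0.00000e+00  2.20000e-01]
 [-0.00000e+00 -3.21000e-01  9.47000e-01 -1.23666e+02]
 [ 0.00000e+00  0.00000e+00  0.00000e+00  1.00000e+00]] [[353.90630657   0.         315.42525554]
 [  0.         353.90630657 240.19408037]
 [  0.           0.           1.        ]] [0.01003824 0.         0.         0.         0.        ]
row [ 0.      0.     -1.4437] [ 0.583  -0.5257 -0.08  ]
[  82.34770263    0.21994126 -123.66613421] [-3.20729615e-01 -2.53656944e-05  9.47170794e-01]
```

```bash
python3 - <<'E'
from h import *
c0=(163.49,-525.16,249.98,np.degrees(.3016))
go(c0,(578.8,88.5,250,100));go(c0,(578.8,88.5,150,100))
E
```

```text
row [ 0.      0.     -1.4437] [ 0.5789 -0.4626 -0.    ]
row [ 0.      0.     -1.4437] [ 0.5789 -0.4626  0.1   ]
```

{"method": "step_arm", "body": {
  "series": [
    [[0, 0, -0.7, 0.29, -0.231, 0, 1], [0, 0, -0.7, 0.29, -0.231, 0, 1], [0, 0, -0.7, 0.29, -0.231, 0, 1], [0, 0, -0.7, 0.29, -0.231, 0, 1], [0, 0, -0.7, 0.29, -0.231, 0, 1], [0, 0, -0.7, 0.29, -0.231, 0, 1], [0, 0, -0.7, 0.29, -0.231, 0, 1], [0, 0, -0.7, 0.29, -0.231, 0, 1], [0, 0, -0.7, 0.29, -0.231, 0, 1], [0, 0, -0.7, 0.29, -0.231, 0, 1]]
  ]
}}

```text
t: 0.98
position: [373.9, -213.1, 249.9]
tcp_rot: [-3.141, -0.003, 1.01]
wrist_force: [-0.4, -0.0, 0.3]
finger_gap: 1.005
finger_force: 0.0
```

```bash
python3 - <<'E'
from h import *
from station import get_state
s=get_state();print(s['position'],s['tcp_rot'],s['qvel'])
c=(371.8,-218.4,250,57.4)
go(c,(578.8,88.5,150,100))
E
```

```text
[ 373.94890026 -213.1232194   249.93379492] [-3.14112666e+00 -2.80625717e-03  1.01038379e+00] [-0.0983128   0.01102942  0.00897995 -0.00757457 -0.07422834 -0.09429827]
row [ 0.      0.     -0.7435] [0.3701 0.009  0.1   ]
```

Still settling (a slight overshoot), so I continue, moving level first and then down.

{"method": "step_arm", "body": {
  "series": [
    [[0, 0, -0.7435, 0.37, 0.009, 0.02, 1], [0, 0, -0.7435, 0.37, 0.009, 0.02, 1], [0, 0, -0.7435, 0.37, 0.009, 0.02, 1], [0, 0, -0.7435, 0.37, 0.009, 0.02, 1], [0, 0, -0.7435, 0.37, 0.009, 0.02, 1], [0, 0, -0.7435, 0.37, 0.009, 0.02, 1], [0, 0, -0.7435, 0.37, 0.009, 0.02, 1], [0, 0, -0.7435, 0.37, 0.009, 0.02, 1], [0, 0, -0.7435, 0.37, 0.009, 0.02, 1], [0, 0, -0.7435, 0.37, 0.009, 0.02, 1]]
  ]
}}

```text
t: 1.82
position: [581.3, 93.1, 228.8]
tcp_rot: [3.14, -0.002, 1.751]
wrist_force: [-0.1, 0.2, 0.7]
finger_gap: 1.002
finger_force: 0.0
```

{"method": "step_arm", "body": {
  "series": [
    [[0, 0, 0, 0, 0, 0.04, 1], [0, 0, 0, 0, 0, 0.08, 1], [0, 0, 0, 0, 0, 0.08, 1], [0, 0, 0, 0, 0, 0.08, 1], [0, 0, 0, 0, 0, 0.08, 1], [0, 0, 0, 0, 0, 0.08, 1]]
  ]
}}

```text
t: 2.32
position: [580.4, 88.0, 152.6]
tcp_rot: [3.138, 0.001, 1.745]
wrist_force: [1.0, -0.5, -0.3]
finger_gap: 0.998
finger_force: 0.0
```

```bash
python3 - <<'E'
from h import *
from station import get_state, imaging
s=get_state();c=imaging.camera('wrist');pickle.dump((s,c),open('w1.pkl','wb'))
print(s['position'],s['tcp_rot'],s['qvel'].round(3))
W=np.eye(4);W[:3,:3]=Ro.from_euler('xyz',s['tcp_rot']).as_matrix();W[:3,3]=s['position'];W=W@c['tool_from_camera']
p=np.linalg.inv(W)@[564.5,169.3,100,1];u=cv2.projectPoints(p[:3].reshape(1,1,3),np.zeros(3),np.zeros(3),c['camera_matrix'],c['distortion'])[0][0,0];print(u)
u=u.astype(int);cr=c['img'][max(u[1]-50,0):u[1]+50,u[0]-50:u[0]+50,::-1]
print(u-50);cv2.imwrite('pics/w1.png',cv2.resize(cr,None,fx=6,fy=6,interpolation=cv2.INTER_CUBIC))
E
```

```text
[580.38612998  87.97278253 152.63319763] [3.13765894e+00 6.58560551e-04 1.74467051e+00] [ 0.003 -0.007  0.001 -0.006  0.     0.002]
[312.18725248 118.99841677]
[262  68]
```

View pics/w1.png

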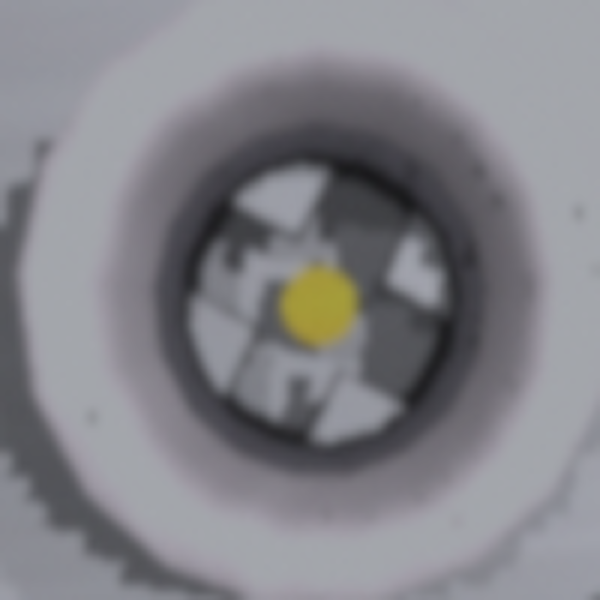

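The wrist crop shows the drive face as four light quadrants, with inner corners at (290,230), (388,278), (345,378) and (255,330). The yellow pin is at (320,305). The cross slot runs at about 64° and -26° in the image.

```bash
python3 - <<'E'
from h import *
s,c=pickle.load(open('w1.pkl','rb'))
W=np.eye(4);W[:3,:3]=Ro.from_euler('xyz',s['tcp_rot']).as_matrix();W[:3,3]=s['position'];W=W@c['tool_from_camera']
f=lambda u,v:((u+.5)/6-.5+262,(v+.5)/6-.5+68)
P=lambda u,v,z=89:plane(c,f(u,v),z,W)
print('slot c',P(319.5,304),'pin',P(320,305,81),'mouth outer',P(312,290,100), 'bore', P(318,305,94))
for a,b in [((290,230),(230,205)),((290,230),(325,165)),((255,330),(190,298)),((255,330),(228,390)),((388,278),(418,215)),((388,278),(448,308)),((345,378),(312,440)),((345,378),(402,408))]:
    d=P(*b)-P(*a);print(np.degrees(np.arctan2(d[1],d[0]))%90)
q=[P(290,230),P(388,278),P(345,378),P(255,330)];print([np.linalg.norm(q[i]-q[i-1]).round(1) for i in range(4)])
# bright outer edge of mouth: threshold
E
```

```text
slot c [565.69493781 169.88576411  89.        ] pin [565.7701325  169.84451156  81.        ] mouth outer [564.91446319 170.75853629 100.        ] bore [565.57680056 169.76949437  94.        ]
78.64841197895484
69.70359346782915
74.81889575329154
74.01438233046292
73.49295493318591
74.84115099685295
70.8982344091708
73.28194504325401
[np.float64(8.3), np.float64(8.9), np.float64(8.7), np.float64(8.5)]
```

```bash
python3 - <<'E'
from h import *
go((578.8,88.5,150,100),(582,-314.5,248,100))
E
```

```text
row [0. 0. 0.] [-0.3974 -0.0668 -0.098 ]
```

{"method": "step_arm", "body": {
  "series": [
    [[0, 0, 0, 0, 0, -0.04, 1], [0, 0, 0, -0.01, 0, -0.08, 1], [0, 0, 0, -0.197, -0.033, -0.098, 1], [0, 0, 0, -0.197, -0.033, -0.098, 1], [0, 0, 0, -0.197, -0.033, -0.098, 1], [0, 0, 0, -0.397, -0.067, -0.098, 1], [0, 0, 0, -0.397, -0.067, -0.098, 1], [0, 0, 0, -0.397, -0.067, -0.098, 1], [0, 0, 0, -0.397, -0.067, -0.098, 1], [0, 0, 0, -0.397, -0.067, -0.098, 1]]
  ]
}}

```text
t: 3.2
position: [581.5, -256.8, 249.3]
tcp_rot: [3.139, 0.002, 1.745]
wrist_force: [0.6, -0.0, 0.9]
finger_gap: 1.003
finger_force: 0.0
```

{"method": "step_arm", "body": {
  "series": [
    [[0, 0, 0, 0, 0, 0, 1], [0, 0, 0, 0, 0, 0, 1], [0, 0, 0, 0, 0, 0, 1]]
  ]
}}

```text
t: 3.45
position: [581.4, -254.4, 247.9]
tcp_rot: [3.14, 0.001, 1.744]
wrist_force: [-0.2, 0.6, 0.3]
finger_gap: 0.999
finger_force: 0.0
```

```bash
python3 - <<'E'
from h import *
from station import get_state, imaging
s=get_state();c=imaging.camera('wrist');pickle.dump((s,c),open('w2.pkl','wb'))
print(s['position'],s['tcp_rot'],s['qvel'].round(3))
cv2.imwrite('pics/w2.png',c['img'][:,:,::-1])
E
```

```text
[ 581.39147465 -254.35012128  247.92107998] [3.14013590e+00 6.06163953e-04 1.74449522e+00] [ 0.032 -0.005 -0.02  -0.003 -0.    -0.001]
```

View pics/w2.png

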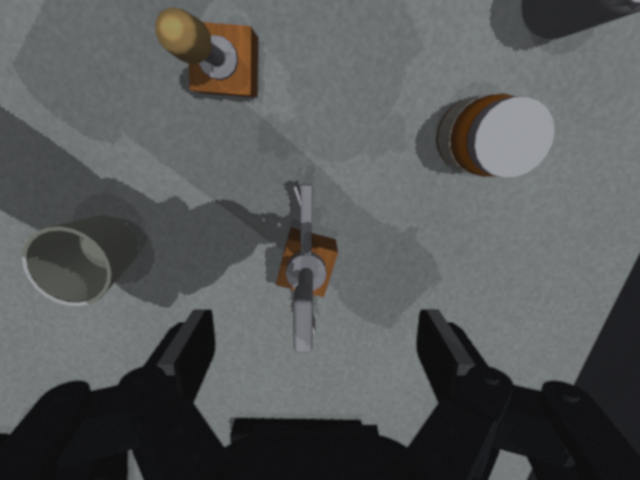

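The wrist view shows the bar's near end at about (303,351), the collar at (307,270) and the far arm tip at (306,186), well centred between the fingers and nearly parallel to them. I crop for an accurate reading.

```bash
python3 - <<'E'
from h import *
s,c=pickle.load(open('w2.pkl','rb'))
cv2.imwrite('pics/w2c.png',cv2.resize(c['img'][240:360,255:355,::-1],None,fx=5,fy=5,interpolation=cv2.INTER_CUBIC))
E
```

```text
(no output)
```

View pics/w2c.png

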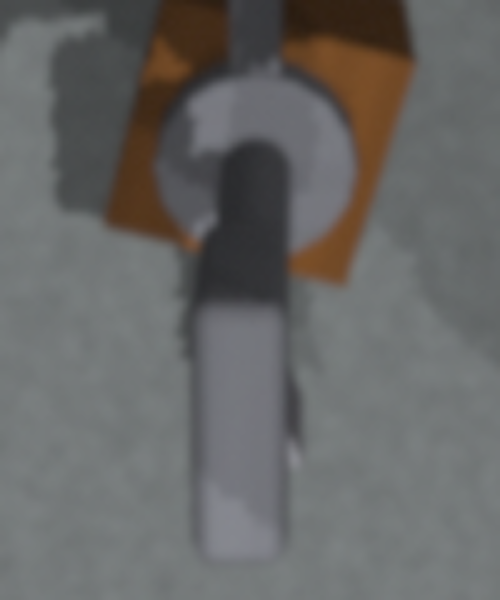

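The bar's top face runs from (199-283, 302) to (199-285, 560) in the crop, with the collar at about (256,162).

```bash
python3 - <<'E'
from h import *
s,c=pickle.load(open('w2.pkl','rb'))
W=np.eye(4);W[:3,:3]=Ro.from_euler('xyz',s['tcp_rot']).as_matrix();W[:3,3]=s['position'];W=W@c['tool_from_camera']
f=lambda u,v:((u+.5)/5-.5+255,(v+.5)/5-.5+240)
P=lambda u,v,z:plane(c,f(u,v),z,W)
a,b=P(241,302,150),P(242,560,150);d=b-a
print(a,b,(a+b)/2,'len',np.linalg.norm(d),'w',np.linalg.norm(P(197,430,150)-P(286,430,150)),'ang',np.degrees(np.arctan2(d[1],d[0])),'collar',P(256,162,54))
t=plane(c,(306,187),52,W);print('tip',t,'ang',np.degrees(np.arctan2(*(t-(a+b)/2)[1::-1])))
m=(a+b)/2
go((581.4,-254.4,247.9,99.95),(m[0],m[1],135,100))
E
```

```text
[ 578.89051536 -292.44366856  150.        ] [ 585.90814711 -334.59687257  150.        ] [ 582.39933123 -313.52027056  150.        ] len 42.733356576138505 w 12.810896575740509 ang -80.54812877621698 collar [ 582.18256453 -313.38267127   54.        ]
tip [ 568.73803666 -231.35108261   52.        ] ang 99.43954525735161
row [ 0.      0.     -0.0009] [-0.0584 -0.0092  0.1129]
```

{"method": "step_arm", "body": {
  "series": [
    [[0, 0, 0.01, -0.03, -0.005, 0, 1], [0, 0, 0.01, -0.058, -0.009, 0, 1], [0, 0, 0.01, -0.058, -0.009, 0.03, 1], [0, 0, 0.01, -0.058, -0.009, 0.055, 1], [0, 0, 0.01, -0.058, -0.009, 0.055, 1], [0, 0, 0.01, -0.058, -0.009, 0.055, 1]]
  ]
}}

```text
t: 4.0
position: [582.0, -310.6, 191.0]
tcp_rot: [-3.139, -0.002, 1.737]
wrist_force: [0.9, -0.1, 0.6]
finger_gap: 0.997
finger_force: 0.0
```

```bash
python3 - <<'E'
from h import *
from station import get_state
s=get_state();print(s['position'],s['tcp_rot'],s['qvel'].round(3))
go((*s['position'],np.degrees(s['tcp_rot'][2])),(582.4,-313.5,135,99.5))
E
```

```text
[ 582.03427768 -310.58240964  190.97168409] [-3.13934863e+00 -2.40233882e-03  1.73743304e+00] [-0.    -0.031  0.055  0.012 -0.    -0.001]
row [-0.     -0.      0.0008] [-0.0029 -0.0001  0.056 ]
```

{"method": "step_arm", "body": {
  "series": [
    [[0, 0, 0, -0.003, 0, 0.03, 1], [0, 0, 0, -0.003, 0, 0.056, 1], [0, 0, 0, -0.003, 0, 0.056, 1], [0, 0, 0, -0.003, 0, 0.056, -0.2], [0, 0, 0, -0.003, 0, 0.056, -0.6], [0, 0, 0, -0.003, 0, 0.056, -0.6], [0, 0, 0, -0.003, 0, 0.056, -0.6], [0, 0, 0, -0.003, 0, 0.056, -0.6]]
  ],
  "newtons": 60
}}

```text
t: 4.67
position: [583.8, -316.2, 137.3]
tcp_rot: [3.14, 0.002, 1.735]
wrist_force: [0.0, 0.5, -0.7]
finger_gap: 0.3
finger_force: 0.0
```

{"method": "step_arm", "body": {
  "series": [
    [[0, 0, 0, 0, 0, 0, -1], [0, 0, 0, 0, 0, 0, -1], [0, 0, 0, 0, 0, 0, -1], [0, 0, 0, 0, 0, 0, -1], [0, 0, 0, 0, 0, 0, -1], [0, 0, 0, 0, 0, 0, -1]]
  ]
}}

```text
t: 5.17
position: [583.2, -316.2, 136.7]
tcp_rot: [3.141, 0.001, 1.735]
wrist_force: [-2.2, 0.6, 6.9]
finger_gap: 0.155
finger_force: 59.3
```

{"method": "step_arm", "body": {
  "series": [
    [[0, 0, 0, 0, 0, 0, -1], [0, 0, 0, 0, 0, -0.01, -1], [0, 0, 0, 0, 0, -0.03, -1], [0, 0, 0, 0, 0, -0.05, -1], [0, 0, 0, 0, 0, -0.08, -1], [0, 0, 0, 0, 0, -0.11, -1], [0, 0, 0, 0, 0, -0.14, -1], [0, 0, 0, 0, 0, -0.16, -1], [0, 0, 0, 0, 0, -0.16, -1], [0, 0, 0, 0, 0, -0.16, -1]]
  ],
  "newtons": 100
}}

```text
t: 6.0
position: [583.4, -316.0, 296.5]
tcp_rot: [3.14, 0.001, 1.735]
wrist_force: [-0.2, 0.5, -2.2]
finger_gap: 0.149
finger_force: 98.2
```

```bash
python3 - <<'E'
from h import *
from station import get_state,imaging
s=get_state();print(s)
y=np.degrees(s['tcp_rot'][2])
p=np.array([565.5,169.8]);tx=np.array([np.cos(np.radians(73.7)),np.sin(np.radians(73.7))])
print(p-2.7*tx)
go((*s['position'],y),(*(p-2.7*tx),290,73.7))
c=imaging.camera('wrist');cv2.imwrite('pics/w3.png',c['img'][:,:,::-1]);pickle.dump((s,c),open('w3.pkl','wb'))
E
```

```text
{'t': 6.0, 'q': array([-6.07575772e-01,  5.24173483e-01,  2.30664108e-01,  1.27526363e+00,
        1.96596431e-04,  7.98700189e-01]), 'qvel': array([-0.00157404,  0.03441926, -0.0589272 , -0.01731086, -0.00264378,
       -0.0005109 ]), 'joint_torque': array([ 5.56695450e-02, -5.99224091e+01,  3.03234100e+01,  2.21920735e-01,
        6.97483483e-03,  6.90973661e-05]), 'position': array([ 583.44485864, -315.96761361,  296.50480351]), 'tcp_rot': array([3.14000589e+00, 1.27069367e-03, 1.73531588e+00]), 'wrist_force': array([-0.22134242,  0.52649571, -2.19339301]), 'ft_torque': array([0.00388431, 0.03448534, 0.03619471]), 'finger_force': 98.24425220489502, 'finger_gap': 0.149489516289569}
[564.74219989 167.20852571]
row [-0.    -0.     0.449] [0.4797 0.0607 0.0065]
```

View pics/w3.png

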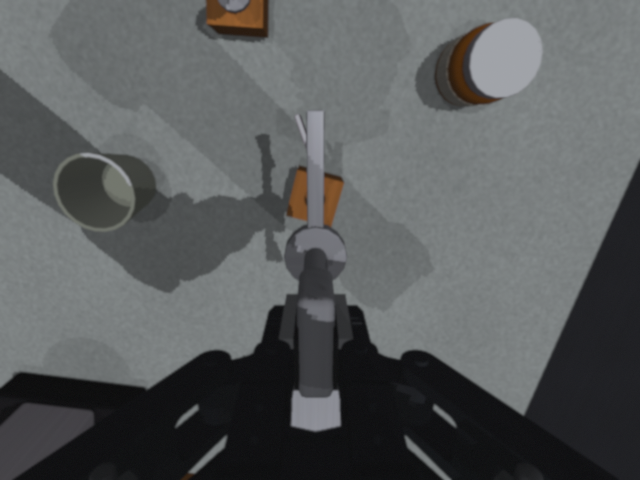

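The stirrer is held. Its arm runs straight along column 316 with the tip at (316,111), and the collar is at about (316,254), so it hangs straight.

```bash
python3 - <<'E'
from h import *
s,c=pickle.load(open('w3.pkl','rb'));M=c['tool_from_camera']
# bounds of collar: columns 285-347; rows 225-285 approx
print('collar tool',plane(c,(316,255),82.7,M),'tip',plane(c,(316,111),87,M),'bar near top end',plane(c,(316,430),-13.5,M))
print('widths',plane(c,(285,255),82.7,M)[1],plane(c,(347,255),82.7,M)[1])
E
```

```text
collar tool [2.65163720e+00 5.07470177e-02 8.27000000e+01] tip [87.17793852  0.08859431 87.        ] bar near top end [-35.20220266  -0.16813287 -13.5       ]
widths -19.31091793500631 19.414407655826146
```

{"method": "step_arm", "body": {
  "series": [
    [[0, 0, 0.03, 0.02, 0.003, 0, -1], [0, 0, 0.06, 0.05, 0.006, 0, -1], [0, 0, 0.1, 0.08, 0.01, 0, -1], [0, 0, 0.13, 0.11, 0.014, 0, -1], [0, 0, 0.16, 0.14, 0.018, 0, -1], [0, 0, 0.19, 0.17, 0.022, 0, -1], [0, 0, 0.22, 0.2, 0.025, 0, -1], [0, 0, 0.25, 0.23, 0.029, 0, -1], [0, 0, 0.28, 0.26, 0.033, 0, -1], [0, 0, 0.31, 0.29, 0.037, 0, -1]]
  ]
}}

```text
t: 6.88
position: [570.4, -21.9, 293.1]
tcp_rot: [-3.137, -0.0, 1.424]
wrist_force: [0.6, -0.3, -1.6]
finger_gap: 0.149
finger_force: 98.1
```

```bash
python3 - <<'E'
from h import *
from station import get_state
# commanded pose after the call, from the pose at start of it
yaw=np.degrees(1.7353);R=Ro.from_euler('z',yaw,degrees=True)*Ro.from_euler('x',180,degrees=True)
cmd=np.array([583.44,-315.97,296.5])+R.apply([290,37,0]);cy=yaw-np.degrees(.31)
s=get_state();print(cmd,cy,s['position'],np.degrees(s['tcp_rot'][2]))
go((*cmd,cy),(564.7,167.2,280,73.7))
E
```

```text
[572.44930077 -23.82584974 296.5       ] 81.66367453999624 [570.41373741 -21.94445486 293.0954055 ] 81.567397005702
row [ 0.    -0.     0.139] [ 0.1879 -0.0354  0.0165]
```

{"method": "step_arm", "body": {
  "series": [
    [[0, 0, 0.03, 0.03, -0.006, 0, -1], [0, 0, 0.06, 0.06, -0.012, 0, -1], [0, 0, 0.1, 0.09, -0.018, 0, -1], [0, 0, 0.139, 0.12, -0.024, 0, -1], [0, 0, 0.139, 0.15, -0.03, 0, -1], [0, 0, 0.139, 0.175, -0.034, 0, -1], [0, 0, 0.139, 0.188, -0.036, 0, -1], [0, 0, 0.139, 0.188, -0.036, 0, -1], [0, 0, 0.139, 0.188, -0.036, 0, -1], [0, 0, 0.139, 0.188, -0.036, 0, -1]]
  ]
}}

```text
t: 7.72
position: [563.3, 166.6, 294.5]
tcp_rot: [-3.14, 0.002, 1.285]
wrist_force: [-0.2, 0.3, -2.4]
finger_gap: 0.144
finger_force: 98.1
```

```bash
python3 - <<'E'
from h import *
from station import get_state
s=get_state();y=np.degrees(s['tcp_rot'][2]);print(s['position'],s['tcp_rot'],y,s['qvel'].round(3),s['q'].round(2))
go((*s['position'],y),(564.74,167.2,240,73.7))
E
```

```text
[563.32988642 166.60286661 294.5443582 ] [-3.14012269e+00  1.50092418e-03  1.28546806e+00] 73.65189466073345 [-0.013 -0.009  0.006  0.002  0.004  0.003] [ 0.16  0.37 -0.01  1.19 -0.    2.02]
row [ 0.      0.     -0.0008] [0.001  0.0012 0.0545]
```

{"method": "step_arm", "body": {
  "series": [
    [[0, 0, 0, 0.001, 0.001, 0.02, -1], [0, 0, 0, 0.001, 0.001, 0.04, -1], [0, 0, 0, 0.001, 0.001, 0.055, -1], [0, 0, 0, 0.001, 0.001, 0.064, -1], [0, 0, 0, 0.001, 0.001, 0.064, -1], [0, 0, 0, 0.001, 0.001, 0.064, -1]]
  ]
}}

```text
t: 8.22
position: [564.9, 167.4, 231.5]
tcp_rot: [-3.141, 0.0, 1.285]
wrist_force: [-0.0, 0.3, -1.7]
finger_gap: 0.145
finger_force: 97.9
```

```bash
python3 - <<'E'
from h import *
from station import get_state,imaging
s=get_state();y=np.degrees(s['tcp_rot'][2]);print(s['position'],s['tcp_rot'],y,s['wrist_force'])
c=imaging.camera('scene');t=imaging.camera('top')
D=np.zeros((500,800,3),np.uint8)
D[:,:500]=cv2.resize(c['img'][150:250,320:420,::-1],None,fx=5,fy=5,interpolation=cv2.INTER_CUBIC)
D[:300,500:]=cv2.resize(t['img'][225:285,240:300,::-1],None,fx=5,fy=5,interpolation=cv2.INTER_CUBIC)
cv2.imwrite('pics/s3.png',D)
go((*s['position'],y),(564.74,167.2,215,73.7))
E
```

```text
[564.89745575 167.36260785 231.50182903] [-3.14088947e+00  4.92631395e-04  1.28492428e+00] 73.62073835326613 [-0.02501367  0.25351208 -1.72444117]
row [ 0.      0.     -0.0014] [-0.0002 -0.0001  0.0165]
```

View pics/s3.png

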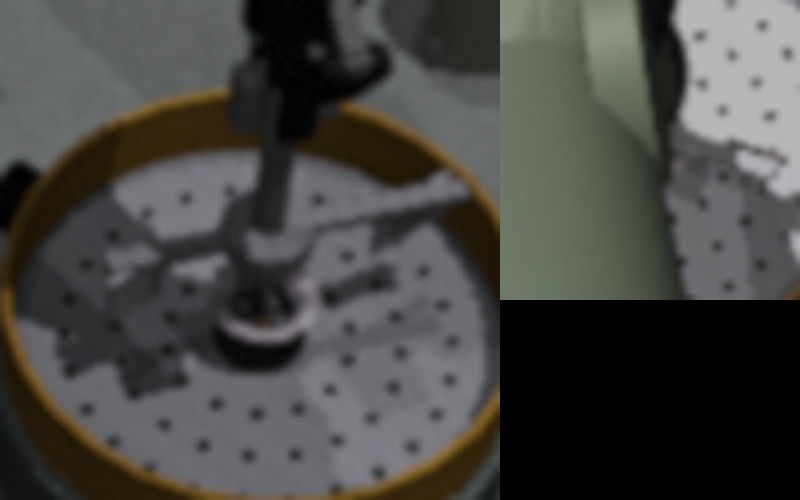

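The scene shows the stirrer upright above the boss (mouth at about (265,305), foot just above it) with the arms clear of the rim. I lower it gently.

{"method": "step_arm", "body": {
  "series": [
    [[0, 0, 0, 0, 0, 0.005, -1], [0, 0, 0, 0, 0, 0.01, -1], [0, 0, 0, 0, 0, 0.015, -1], [0, 0, 0, 0, 0, 0.018, -1], [0, 0, 0, 0, 0, 0.018, -1]]
  ]
}}

```text
t: 8.73
position: [564.4, 168.4, 212.6]
tcp_rot: [-3.14, 0.0, 1.286]
wrist_force: [1.3, -0.3, -1.8]
finger_gap: 0.154
finger_force: 98.1
```

{"method": "step_arm", "body": {
  "series": [
    [[0, 0, 0, 0, 0, 0.001, -1], [0, 0, 0, 0, 0, 0.002, -1], [0, 0, 0, 0, 0, 0.003, -1], [0, 0, 0, 0, 0, 0.004, -1], [0, 0, 0, 0, 0, 0.004, -1]]
  ]
}}

```text
t: 9.15
position: [564.9, 168.3, 209.5]
tcp_rot: [-3.141, 0.0, 1.286]
wrist_force: [0.3, -0.1, -2.1]
finger_gap: 0.151
finger_force: 98.1
```

{"method": "step_arm", "body": {
  "series": [
    [[0, 0, 0, 0, 0, 0.001, -1], [0, 0, 0, 0, 0, 0.002, -1], [0, 0, 0, 0, 0, 0.003, -1], [0, 0, 0, 0, 0, 0.004, -1], [0, 0, 0, 0, 0, 0.004, -1]]
  ]
}}

```text
t: 9.57
position: [564.8, 168.2, 205.3]
tcp_rot: [-3.141, 0.0, 1.286]
wrist_force: [0.0, -1.0, -1.7]
finger_gap: 0.152
finger_force: 107.3
```

Below the drive face with no resistance, so the splines appear to be meshing already. I continue to the pin.

{"method": "step_arm", "body": {
  "series": [
    [[0, 0, 0, 0, 0, 0.001, -1], [0, 0, 0, 0, 0, 0.002, -1], [0, 0, 0, 0, 0, 0.003, -1], [0, 0, 0, 0, 0, 0.004, -1], [0, 0, 0, 0, 0, 0.004, -1]]
  ]
}}

```text
t: 9.98
position: [564.8, 168.2, 201.4]
tcp_rot: [-3.141, 0.0, 1.286]
wrist_force: [0.6, -1.9, -1.4]
finger_gap: 0.149
finger_force: 124.5
```

{"method": "step_arm", "body": {
  "series": [
    [[0, 0, 0, 0, 0, 0.001, -1], [0, 0, 0, 0, 0, 0.002, -1], [0, 0, 0, 0, 0, 0.003, -1], [0, 0, 0, 0, 0, 0.003, -1]]
  ]
}}

```text
t: 10.32
position: [564.6, 168.1, 198.1]
tcp_rot: [-3.141, 0.001, 1.286]
wrist_force: [-0.6, -6.2, -0.7]
finger_gap: 0.154
finger_force: 150.9
```

```bash
python3 - <<'E'
from station import get_state
s=get_state();print(s['position'],s['tcp_rot'],s['wrist_force'],s['ft_torque'],s['finger_force'])
E
```

```text
[564.61302269 168.1369887  198.10000893] [-3.14093254e+00  6.65860319e-04  1.28611560e+00] [-0.63025561 -6.1806428  -0.74292727] [-0.50075343  0.10065719 -0.03687802] 150.85699081420898
```

Side force and moment are growing while the axial force is still small, so I look before pressing further.

```bash
python3 - <<'E'
from h import *
from station import get_state,imaging
s=get_state();c=imaging.camera('scene');w=imaging.camera('wrist');pickle.dump((s,w,c),open('w4.pkl','wb'))
D=np.zeros((500,800,3),np.uint8)
D[:450,:450]=cv2.resize(c['img'][155:245,325:415,::-1],None,fx=5,fy=5,interpolation=cv2.INTER_CUBIC)
D[:480,450:]=w['img'][:,140:490,::-1]
cv2.imwrite('pics/s4.png',D)
E
```

```text
(no output)
```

View pics/s4.png

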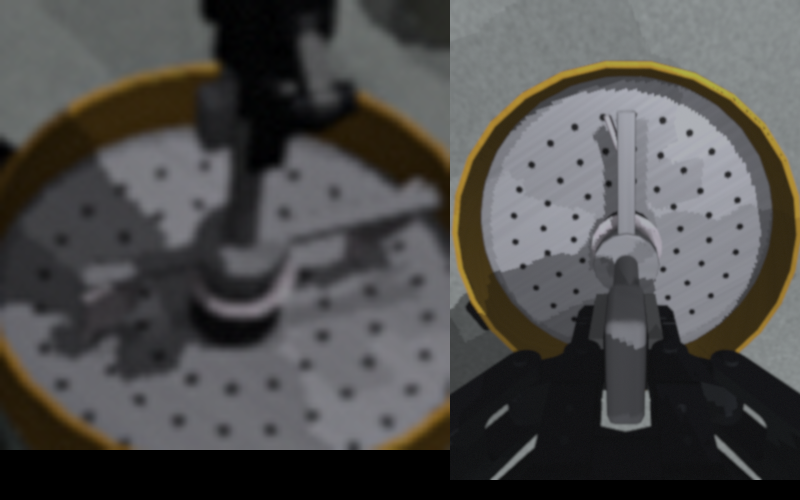

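The wrist panel shows the collar at (625,252) and the arm tip at (626,112), unchanged from before, so there has been no slip. The mouth ring is concentric beneath the collar, and the scene confirms the stirrer is upright. The force is a sideways push at foot level, so I move about 1 mm along -y to relieve it.

{"method": "step_arm", "body": {
  "series": [
    [[0, 0, 0, -0.0005, 0, 0, -1], [0, 0, 0, -0.001, 0, 0, -1], [0, 0, 0, -0.001, 0, 0, -1], [0, 0, 0, -0.001, 0, 0, -1]]
  ]
}}

```text
t: 10.75
position: [564.6, 167.4, 198.6]
tcp_rot: [-3.142, -0.0, 1.286]
wrist_force: [0.1, -0.6, -2.7]
finger_gap: 0.149
finger_force: 121.0
```

```bash
python3 - <<'E'
from station import get_state
s=get_state();print(s['position'],s['tcp_rot'],s['wrist_force'],s['ft_torque'],s['finger_force'])
E
```

```text
[564.64323353 167.37015409 198.62136615] [-3.14158648e+00 -1.28698677e-04  1.28626979e+00] [ 0.12358348 -0.6089971  -2.71952765] [ 0.01754717  0.00447704 -0.03463093] 121.0350932367146
```

{"method": "step_arm", "body": {
  "series": [
    [[0, 0, 0, 0, 0, 0.001, -1], [0, 0, 0, 0, 0, 0.002, -1], [0, 0, 0, 0, 0, 0.003, -1], [0, 0, 0, 0, 0, 0.003, -1], [0, 0, 0, 0, 0, 0.003, -1]]
  ]
}}

```text
t: 11.17
position: [564.5, 167.3, 195.4]
tcp_rot: [-3.141, 0.0, 1.286]
wrist_force: [-0.1, 0.5, -2.2]
finger_gap: 0.149
finger_force: 121.0
```

```bash
python3 - <<'E'
from station import get_state
s=get_state();print(s['position'],s['tcp_rot'],s['wrist_force'],s['ft_torque'],s['finger_force'])
E
```

```text
[564.52300259 167.34190225 195.43202062] [-3.14129653e+00  1.23112406e-04  1.28628869e+00] [-0.08191819  0.49983048 -2.21113902] [ 0.01083716 -0.01531638 -0.03346849] 121.03517987765372
```

{"method": "step_arm", "body": {
  "series": [
    [[0, 0, 0, 0, 0, 0.001, -1], [0, 0, 0, 0, 0, 0.002, -1], [0, 0, 0, 0, 0, 0.002, -1], [0, 0, 0, 0, 0, 0.002, -1]]
  ]
}}

```text
t: 11.5
position: [564.6, 167.3, 193.5]
tcp_rot: [-3.141, 0.0, 1.286]
wrist_force: [0.5, 0.7, -2.6]
finger_gap: 0.147
finger_force: 121.0
```

```bash
python3 - <<'E'
from h import *
from station import get_state,imaging
s=get_state();print(s['position'],s['wrist_force'],s['ft_torque'],s['finger_force'])
w=imaging.camera('wrist');pickle.dump((s,w),open('w5.pkl','wb'))
for n in('w3','w4','w5'):
    c=pickle.load(open(n+'.pkl','rb'))[1];g=cv2.cvtColor(c['img'],cv2.COLOR_RGB2GRAY).astype(int)
    print(n,'col316 rows100-122',g[100:122,316],'\n row140',g[140,298:334],'\n rows 420-440',g[420:440,316])
E
```

```text
[564.56535252 167.33106296 193.49991078] [ 0.48177051  0.68079561 -2.61749033] [-0.07955254 -0.03518881 -0.02851614] 121.03508859872818
w3 col316 rows100-122 [114 114 115 116 117 117 118 118 116 115 122 139 152 156 156 156 155 155
 155 155 154 155] 
 row140 [105 103 101 100 105 123 139 135 115 118 135 141 143 144 146 148 149 150
 150 150 151 151 153 154 148 130 112 109 109 111 114 116 116 115 115 115] 
 rows 420-440 [143 143 144 143 144 144 145 145 144 135 113  78  42  22  17  15  14  16
  16  16]
w4 col316 rows100-122 [165 166 166 168 169 168 167 165 162 157 150 148 152 157 161 162 162 162
 162 162 161 161] 
 row140 [ 90  90  90  97 117 147 163 162 140 124 135 148 152 153 154 155 157 158
 158 157 157 157 158 158 159 155 141 127 129 135 136 136 135 136 136 136] 
 rows 420-440 [ 77  76  78  90 111 129 137 139 137 131 108  75  41  22  18  18  18  16
  18  17]
w5 col316 rows100-122 [168 169 170 169 168 163 151 140 142 149 154 156 156 156 156 155 155 155
 155 155 154 155] 
 row140 [ 90  92 104 130 152 156 142 128 135 145 148 149 150 151 153 154 153 152
 152 152 152 153 154 152 145 130 125 131 135 136 135 136 136 136 136 137] 
 rows 420-440 [67 66 69 74 76 77 78 77 77 73 62 44 26 17 18 20 16 18 19 17]
```

```bash
python3 - <<'E'
from h import *
ims={n:pickle.load(open(n+'.pkl','rb'))[1] for n in('w3','w4','w5')}
c=ims['w3'];M=c['tool_from_camera']
for n,c in ims.items():
    g=cv2.cvtColor(c['img'],cv2.COLOR_RGB2GRAY).astype(int)
    print(n,'rows 380-432 step2',g[380:434:2,316])
    for v in (350,410): print('  row',v,g[v,284:350:2])
for v in (393,398,403,408,413,418,423):
    o,d=ray(c,(316,v),M);k=(24.6-o[0])/d[0];print(v,(o+d*k).round(1))
for v in (110.5,107,111):
    o,d=ray(c,(316,v),M);k=(87.2-o[0])/d[0];print('tip',v,(o+d*k).round(1))
D=np.hstack([cv2.resize(ims[n]['img'][95:440,250:382,::-1],None,fx=1.7,fy=1.7,interpolation=cv2.INTER_CUBIC) for n in ims])
s=pickle.load(open('w5.pkl','rb'))[0]
print(D.shape);cv2.imwrite('pics/cmp.png',D)
E
```

```text
w3 rows 380-432 step2 [ 61  61  61  62  69  72  72  71  75 128 141 141 142 141 142 142 142 142
 142 143 143 144 144 145 144 113  42]
  row 350 [15 15 15 20 17 19 17 33 54 59 61 61 61 62 61 62 62 61 61 60 60 61 59 57
 46 19 19 19 18 13 18 15 18]
  row 410 [ 15  15  14  38 111 140 138 137 139 140 141 140 140 139 141 141 142 141
 142 142 141 140 142 143 141 141 142 131  67  20  15  15  16]
w4 rows 380-432 step2 [ 66  67  66  66  66  65  66  66  67  66  66  66  66  66  66  66  68  72
  76  78  77  78 111 137 137 108  41]
  row 350 [18 20 17 20 21 28 50 60 63 64 66 67 66 67 66 67 66 66 66 65 69 74 67 64
 61 54 34 20 21 16 17 18 18]
  row 410 [ 18  18  19  40 111 133 106  61  61  63  66  66  66  66  67  67  66  66
  64  65  64  65  64  62  60  90 134 131  71  20  15  16  16]
w5 rows 380-432 step2 [67 66 66 66 67 66 66 66 66 66 66 65 66 66 66 66 66 67 66 66 67 69 76 78
 77 62 26]
  row 350 [ 17  17  19  21  24  42  58  61  63  65  65  66  66  67  67  67  67  65
  67  73  82  79  83 112 111  95  49  23  21  19  19  17  20]
  row 410 [ 16  16  19  38 107 134 107  60  62  64  66  66  67  67  67  67  66  66
  66  64  64  64  65  63  60  61 117 127  67  19  19  17  18]
393 [ 24.6  -0.2 -59.5]
398 [ 24.6  -0.2 -61. ]
403 [ 24.6  -0.3 -62.5]
408 [ 24.6  -0.3 -63.9]
413 [ 24.6  -0.3 -65.2]
418 [ 24.6  -0.3 -66.5]
423 [ 24.6  -0.3 -67.8]
tip 110.5 [87.2  0.1 76.8]
tip 107 [87.2 -0.  23. ]
tip 111 [87.2  0.1 88. ]
(586, 672, 3)
```

View pics/cmp.png

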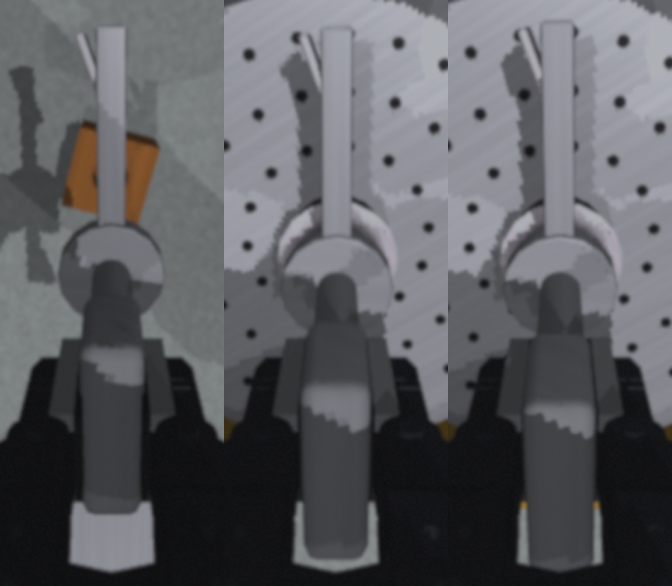

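The comparison shows the bar's front top edge at rows of about 345, 383 and 403 across the three panels, so the stirrer has moved up relative to the fingers since the lift. I quantify that.

```bash
python3 - <<'E'
from h import *
c=pickle.load(open('w3.pkl','rb'))[1];M=c['tool_from_camera']
R=lambda y:95+(y+.5)/1.7-.5
for n,edge,far,ctop,tip in(('w3',345,513,222,25),('w4',383,558,236,27),('w5',403,None,236,20)):
    def atx(y,x):
        o,d=ray(c,(316,R(y)),M);k=(x-o[0])/d[0];return (o+d*k).round(1)[2]
    print(n,'bar top z (front edge)',atx(edge,24.65),'far',far and atx(far,-19.35),'collar top z by front edge',atx(ctop,22.65),'tip z',atx(tip,89.65))
def wid(w,true):return true*353.9/w   # depth along optical axis from a width in px
for n,wc,wb,bt,ring in(('w3',103/1.7,61/1.7,0,0),('w4',112/1.7,68/1.7,0,119/1.7),('w5',113/1.7,71/1.7,0,120/1.7)):
    print(n,'collar depth',wid(wc,40),'bar front top depth',wid(wb,14),'ring',ring and wid(ring,40))
E
```

```text
w3 bar top z (front edge) -14.8 far -12.7 collar top z by front edge 80.2 tip z 151.8
w4 bar top z (front edge) -29.2 far -25.4 collar top z by front edge 63.9 tip z 186.5
w5 bar top z (front edge) -35.5 far None collar top z by front edge 63.9 tip z 91.7
w3 collar depth 233.64271844660192 bar front top depth 138.0790163934426 ring 0
w4 collar depth 214.8678571428571 bar front top depth 123.86499999999998 ring 202.22857142857143
w5 collar depth 212.96637168141592 bar front top depth 118.63126760563378 ring 200.54333333333332
```

```bash
python3 - <<'E'
from h import *
from station import imaging,get_state
S=pickle.load(open('scene.pkl','rb'))
def zat(u,v):
    o,d=ray(S,(u,v));h=np.array([d[0],d[1]]);k=((np.array([565.5,169.8])-o[:2])@h)/(h@h);return o+d*k
print('s3 collar',zat(320+(270.5)/5-.5,150+245.5/5-.5),'w4 collar',zat(325+250.5/5-.5,155+258.5/5-.5))
print('mouth from first view',zat(372.1,209.2), 'mouth s3', zat(320+265.5/5-.5,150+300.5/5-.5))
# paired difference image: track arm/collar patch between w4 scene and now
c=imaging.camera('scene');w4=pickle.load(open('w4.pkl','rb'))[2]
a=cv2.cvtColor(w4['img'],cv2.COLOR_RGB2GRAY);b=cv2.cvtColor(c['img'],cv2.COLOR_RGB2GRAY)
t=a[188:214,358:392]
r=cv2.matchTemplate(b[180:225,350:400],t,cv2.TM_CCOEFF_NORMED);print(cv2.minMaxLoc(r),'expect (8,8)')
t=a[165:185,360:400];r=cv2.matchTemplate(b[155:200,350:410],t,cv2.TM_CCOEFF_NORMED);print('gripper',cv2.minMaxLoc(r),'expect (10,10)')
s=get_state();print(s['wrist_force'],s['joint_torque'].round(1))
E
```

```text
s3 collar [565.90327785 170.26668989 131.68516323] w4 collar [568.63118658 173.38180366 107.15413107]
mouth from first view [565.73253223 170.0692927   95.94738465] mouth s3 [566.49302208 170.9462753   94.80450222]
(-0.1447620987892151, 0.9707267880439758, (16, 12), (8, 8)) expect (8,8)
gripper (-0.4583509564399719, 0.9515924453735352, (20, 25), (10, 11)) expect (10,10)
[ 1.2102478  -0.07243377 -2.75441602] [ -0.  -50.5  26.1   0.    0.    0. ]
```

Evidence so far: the collar has been stationary in the scene since the previous look, and the bar top has moved up in the fingers. That puts the foot at about 90 mm, resting on the drive face unmeshed while the fingers slide. I turn it slowly with a light press.

{"method": "step_arm", "body": {
  "series": [
    [[0, 0, 0.03, 0, 0, 0.0003, -1], [0, 0, 0.06, 0, -0.0002, 0.0006, -1], [0, 0, 0.09, 0, -0.0002, 0.001, -1], [0, 0, 0.12, 0, -0.0003, 0.0013, -1], [0, 0, 0.15, 0, -0.0004, 0.0016, -1], [0, 0, 0.18, 0, -0.0005, 0.002, -1], [0, 0, 0.18, 0, -0.0005, 0.002, -1]]
  ],
  "newtons": 120
}}

```text
t: 12.18
position: [564.3, 167.3, 191.9]
tcp_rot: [3.141, 0.0, 1.106]
wrist_force: [-0.2, -2.1, -0.3]
finger_gap: 0.15
finger_force: 121.5
```

```bash
cat > chk.py <<'E'
from h import *
from station import imaging,get_state
s=get_state();print(s['position'],s['tcp_rot'],s['wrist_force'],s['ft_torque'],s['finger_force'])
c=imaging.camera('scene');w=imaging.camera('wrist');pickle.dump((s,w,c),open('now.pkl','wb'))
w4=pickle.load(open('w4.pkl','rb'))[2]
a=cv2.cvtColor(w4['img'],cv2.COLOR_RGB2GRAY);b=cv2.cvtColor(c['img'],cv2.COLOR_RGB2GRAY)
t=cv2.resize(a[190:206,362:388],None,fx=4,fy=4,interpolation=cv2.INTER_CUBIC);B=cv2.resize(b[180:225,350:400],None,fx=4,fy=4,interpolation=cv2.INTER_CUBIC)
m=cv2.minMaxLoc(cv2.matchTemplate(B,t,cv2.TM_CCOEFF_NORMED));print('collar px shift',m[3][0]/4-12,m[3][1]/4-10,'score',round(m[1],3))
g=cv2.cvtColor(w['img'],cv2.COLOR_RGB2GRAY).astype(int);print('stem/bar col316',g[215:345:3,316])
E
python3 chk.py
```

```text
[564.291219   167.27412127 191.88715013] [3.14093282e+00 2.77616375e-04 1.10590827e+00] [-0.19425042 -2.13840783 -0.30292016] [-0.25207868  0.07455875  0.03793544] 121.47916701156646
collar px shift -0.5 0.5 score 0.959
stem/bar col316 [139 140 139 139 139 138 115 146 139 139 139 137 136 113  68  67  68  67
  68  67  68  67  57  53  52  51  65  66  64  66  66  67  67  66  68  67
  68  69  73  92 110 116 119 119]
```

{"method": "step_arm", "body": {
  "series": [
    [[0, 0, -0.04, -0.0003, 0.0001, 0.0005, -1], [0, 0, -0.08, -0.0003, 0.0002, 0.001, -1], [0, 0, -0.12, -0.0003, 0.0003, 0.0015, -1], [0, 0, -0.16, -0.0003, 0.0004, 0.002, -1], [0, 0, -0.2, -0.0003, 0.0005, 0.0025, -1], [0, 0, -0.24, -0.0003, 0.0006, 0.003, -1], [0, 0, -0.28, -0.0003, 0.0007, 0.003, -1], [0, 0, -0.32, -0.0003, 0.0008, 0.003, -1], [0, 0, -0.36, -0.0003, 0.0009, 0.003, -1]]
  ]
}}

```text
t: 13.03
position: [565.2, 166.7, 188.5]
tcp_rot: [3.141, -0.0, 1.468]
wrist_force: [1.3, -0.2, -2.3]
finger_gap: 0.147
finger_force: 121.0
```

```bash
python3 chk.py
```

```text
[565.16370323 166.72558095 188.47238327] [ 3.14108524e+00 -1.24171311e-05  1.46778522e+00] [ 1.33749106 -0.16667643 -2.25600601] [-0.10214928 -0.29268051 -0.42357828] 120.98072305787355
collar px shift -0.25 1.25 score 0.909
stem/bar col316 [146 145 145 145 144 145 117 148 144 144 144 144 144 126  70  68  68  66
  66  66  66  66  64  57  64  63  65  64  63  63  65  67  66  66  66  66
  67  68  71  91 109  89  83  68]
```

The torque about z is -0.42 N m, the drive's own resistance, so the splines are engaged. The stirrer now follows the tool down without slipping. I back off a few degrees and keep lowering.

{"method": "step_arm", "body": {
  "series": [
    [[0, 0, 0.04, 0, -0.0001, 0, -1], [0, 0, 0.08, 0, -0.0002, 0, -1], [0, 0, 0.08, 0, -0.0002, 0.001, -1], [0, 0, 0.08, 0, -0.0002, 0.002, -1], [0, 0, 0.08, 0, -0.0002, 0.003, -1], [0, 0, 0.08, 0, -0.0002, 0.003, -1]]
  ]
}}

```text
t: 13.63
position: [565.0, 166.9, 186.1]
tcp_rot: [3.141, -0.0, 1.387]
wrist_force: [-0.2, -0.3, 3.4]
finger_gap: 0.149
finger_force: 121.9
```

```bash
python3 chk.py
```

```text
[564.9881731  166.88685317 186.08990973] [ 3.14053284e+00 -3.46836890e-04  1.38674573e+00] [-0.17729179 -0.33512774  3.43857696] [-0.15275301  0.05775455  0.07525173] 121.92701258696616
collar px shift -0.5 2.0 score 0.921
stem/bar col316 [145 145 145 145 144 143 116 149 144 144 144 144 144 129  69  68  67  67
  67  67  68  68  67  67  65  59  65  64  63  65  67  67  67  67  67  68
  68  68  72  92 112 120 121  85]
```

Pin contact: about 5.6 N net at TCP z of 186. Home is about 8 mm further, so I press on in steps.

{"method": "step_arm", "body": {
  "series": [
    [[0, 0, 0, 0, 0, 0.001, -1], [0, 0, 0, 0, 0, 0.002, -1], [0, 0, 0, 0, 0, 0.003, -1], [0, 0, 0, 0, 0, 0.004, -1], [0, 0, 0, 0, 0, 0.005, -1], [0, 0, 0, 0, 0, 0.005, -1]]
  ]
}}

```text
t: 14.23
position: [565.0, 166.9, 181.1]
tcp_rot: [3.141, -0.0, 1.386]
wrist_force: [-0.8, 1.1, 5.5]
finger_gap: 0.149
finger_force: 122.4
```

```bash
python3 chk.py
```

```text
[565.04402491 166.92231655 181.09477158] [ 3.14050759e+00 -4.56811504e-04  1.38638196e+00] [-0.80897077  1.06473077  5.49971708] [-0.20706138  0.05734208 -0.06303714] 122.42745959199965
collar px shift -0.75 3.5 score 0.897
stem/bar col316 [145 144 144 144 144 143 116 149 144 144 144 143 144 129  70  68  67  67
  67  67  67  67  67  65  57  53  66  65  64  64  66  67  67  67  68  68
  67  68  73  81 111 119 122 119]
```

{"method": "step_arm", "body": {
  "series": [
    [[0, 0, 0, 0, 0, 0.001, -1], [0, 0, 0, 0, 0, 0.002, -1], [0, 0, 0, 0, 0, 0.0025, -1], [0, 0, 0, 0, 0, 0.0025, -1]]
  ]
}}

```text
t: 14.67
position: [565.4, 167.2, 180.9]
tcp_rot: [3.139, -0.001, 1.386]
wrist_force: [-4.0, 0.1, 20.1]
finger_gap: 0.149
finger_force: 124.5
```

{"method": "step_arm", "body": {
  "series": [
    [[0, 0, 0, 0, 0, 0.0005, -1], [0, 0, 0, 0, 0, 0.001, -1], [0, 0, 0, 0, 0, 0.001, -1], [0, 0, 0, 0, 0, 0.001, -1]]
  ]
}}

```text
t: 15.0
position: [565.5, 167.3, 180.8]
tcp_rot: [3.138, -0.002, 1.386]
wrist_force: [-5.5, -0.6, 24.0]
finger_gap: 0.151
finger_force: 125.2
```

A hard stop at TCP z of 180.9. I check the height numerically against the mouth in both cameras before accepting it as home.

```bash
python3 chk.py; python3 - <<'E'
from h import *
s,w,c=pickle.load(open('now.pkl','rb'))
def proj(P):
    T=np.linalg.inv(c['extrinsics']);q=(T@np.append(P,1))[:3];return cv2.projectPoints(q.reshape(1,1,3),np.zeros(3),np.zeros(3),c['camera_matrix'],c['distortion'])[0][0,0]
B=np.array([565.5,169.8]);
g=cv2.cvtColor(c['img'],cv2.COLOR_RGB2GRAY).astype(int);G0=cv2.cvtColor(pickle.load(open('w4.pkl','rb'))[2]['img'],cv2.COLOR_RGB2GRAY).astype(int)
s3=cv2.cvtColor(cv2.resize(cv2.imread('pics/s3.png')[:,:500],(100,100),interpolation=cv2.INTER_AREA),cv2.COLOR_BGR2GRAY).astype(int)
def show(n,g,off,yaw,rad,zs):
    e=np.array([np.cos(np.radians(yaw)),np.sin(np.radians(yaw))])*rad
    for z in zs:
        u=proj(np.append(B+e,z));print(n,'rad',rad,'ztop',z,u.round(1))
    u=proj(np.append(B+e,zs[0])).round().astype(int)-off
    print('  rows from',u[1]+off[1]-14,g[max(u[1]-14,0):u[1]+14,u[0]])
for rad in (55,-50):
    show('s3',s3,np.array([320,150]),73.6,rad,(147,))
    show('w4',G0,np.array([0,0]),73.7,rad,(126,118))
    show('now',g,np.array([0,0]),79.4,rad,(110,112,115,118))
E
```

```text
[565.51952477 167.28009977 180.76728878] [ 3.13789567e+00 -1.67901989e-03  1.38649082e+00] [-5.544615   -0.55281676 24.01997937] [-0.3655489   1.64932002 -0.07665113] 125.21653346484527
collar px shift -0.75 3.75 score 0.893
stem/bar col316 [144 144 143 143 142 143 125 147 144 145 144 144 144 140  78  68  68  67
  68  68  67  65  60  66  66  56  65  65  64  65  66  67  66  66  67  67
  67  69  74  94 115 120 123 123]
s3 rad 55 ztop 147 [399.1 188.4]
  rows from 174 [ 97  85  60  37  27  28  28  28  27  28  27  25  29  59  97 113 112  96
  65  42  35  37  42  52  68  90 107 110]
w4 rad 55 ztop 126 [397.9 194.9]
w4 rad 55 ztop 118 [397.4 197.3]
  rows from 181 [ 29  28  28  27  26  29  38  59  89 108 114 114 112 112 113 113 113 100
  67  41  37  39  44  51  52  53  52  59]
now rad 55 ztop 110 [396.  197.8]
now rad 55 ztop 112 [396.1 197.2]
now rad 55 ztop 115 [396.3 196.3]
now rad 55 ztop 118 [396.4 195.4]
  rows from 184 [ 23  29  47  75  95 107 113 113 113 114 112 112 111 112 113 105  74  44
  36  40  45  48  45  55  79  93  93  90]
s3 rad -50 ztop 147 [350.6 198.8]
  rows from 185 [119 122 122 122 122 122 119 115 119 120 114 105  83  60  56  69  76  59
  43  40  42  43  44  47  55  63  64  64]
w4 rad -50 ztop 126 [350.1 205.3]
w4 rad -50 ztop 118 [350.  207.7]
  rows from 191 [110  94  93  86  70  64  65  64  64  60  49  38  48  61  62  61  76  96
  97  77  50  40  43  45  47  48  53  58]
now rad -50 ztop 110 [350.6 211.9]
now rad -50 ztop 112 [350.7 211.3]
now rad -50 ztop 115 [350.7 210.4]
now rad -50 ztop 118 [350.8 209.5]
  rows from 198 [ 64  65  64  60  57  59  65  66  65  66  65  63  61  71  95 106 108  96
  62  37  37  44  51  54  61  70  77  84]
```

Scene edges give 0.3 px/mm, so the stirrer has come down about 12.5 mm from the earlier position. The arm tops average 111 mm against 110 at home. The long arm reads a few mm high (about 2° of tilt) and there is a side moment. I ease off 1.5 mm, straighten it about the mouth, and press again.

{"method": "step_arm", "body": {
  "series": [
    [[0, 0, 0, -0.0004, -0.0004, -0.0025, -1], [0, -0.012, 0, 0.0006, -0.0004, -0.0025, -1], [0, -0.025, 0, 0.0016, -0.0004, -0.0025, -1], [0, -0.025, 0, 0.0016, -0.0004, -0.0025, -1], [0, -0.025, 0, 0.0016, -0.0004, -0.0025, -1]]
  ]
}}

```text
t: 15.52
position: [565.4, 169.2, 180.7]
tcp_rot: [3.14, 0.023, 1.387]
wrist_force: [-0.6, 0.6, 8.6]
finger_gap: 0.147
finger_force: 122.7
```

```bash
cat > st.py <<'E'
from h import *
from station import get_state
s=get_state();R=Ro.from_euler('xyz',s['tcp_rot']);p=s['position']
print('t',s['t'],'pos',p.round(2),'toolz',R.apply([0,0,1]).round(4),'F tool',R.inv().apply(s['wrist_force']).round(1),'M tool',R.inv().apply(s['ft_torque']).round(2),'F',s['wrist_force'].round(1),'q',s['q'].round(2))
E
python3 st.py
```

```text
t 15.5167 pos [565.38 169.22 180.69] toolz [-0.0023 -0.0233 -0.9997] F tool [ 0.3 -0.7 -8.6] M tool [ 0.22  0.06 -0.  ] F [-0.6  0.6  8.6] q [ 0.18  0.46 -0.18  0.94 -0.02  1.93]
```

{"method": "step_arm", "body": {
  "series": [
    [[0, 0, 0, 0, 0, 0.0005, -1], [0, 0, 0, 0, 0, 0.001, -1], [0, 0, 0, 0, 0, 0.001, -1], [0, 0, 0, 0, 0, 0.001, -1]]
  ]
}}

```text
t: 15.85
position: [565.5, 169.3, 180.6]
tcp_rot: [3.139, 0.023, 1.387]
wrist_force: [-2.0, 1.0, 13.8]
finger_gap: 0.146
finger_force: 123.6
```

```bash
python3 st.py; python3 - <<'E'
from h import *
from station import imaging
c=imaging.camera('scene')
T=np.linalg.inv(c['extrinsics'])
def proj(P):
    q=(T@np.append(P,1))[:3];return cv2.projectPoints(q.reshape(1,1,3),np.zeros(3),np.zeros(3),c['camera_matrix'],c['distortion'])[0][0,0]
g=cv2.cvtColor(c['img'],cv2.COLOR_RGB2GRAY).astype(int);B=np.array([565.5,169.8])
e=np.array([np.cos(np.radians(79.5)),np.sin(np.radians(79.5))])
for rad in(55,-50):
    u=proj(np.append(B+e*rad,110));k=u.round().astype(int);print(rad,u.round(1),'rows from',k[1]-6,g[k[1]-6:k[1]+12,k[0]])
E
```

```text
t 15.85 pos [565.54 169.26 180.59] toolz [-0.0014 -0.0228 -0.9997] F tool [  0.3  -2.1 -13.8] M tool [ 0.59 -0.02  0.01] F [-2.   1.  13.8] q [ 0.18  0.46 -0.18  0.94 -0.02  1.93]
55 [396.  197.7] rows from 192 [112 113 113 113 112 112 113 106  86  58  40  37  41  46  48  56  78  93]
-50 [350.6 211.9] rows from 206 [ 66  65  66  64  66  78  97 105 104  86  55  40  45  50  51  53  60  78]
```

{"method": "step_arm", "body": {
  "series": [
    [[0.004, -0.005, 0, 0.0004, 0.0001, 0, -1], [0.008, -0.01, 0, 0.0008, 0.0002, 0.0005, -1], [0.008, -0.01, 0, 0.0008, 0.0002, 0.001, -1], [0.008, -0.01, 0, 0.0008, 0.0002, 0.001, -1], [0.008, -0.01, 0, 0.0008, 0.0002, 0.001, -1]]
  ]
}}

```text
t: 16.32
position: [566.3, 170.1, 180.4]
tcp_rot: [-3.138, 0.032, 1.387]
wrist_force: [-3.2, 0.9, 18.3]
finger_gap: 0.144
finger_force: 124.3
```

```bash
python3 st.py
```

```text
t 16.3167 pos [566.27 170.05 180.4 ] toolz [-0.0099 -0.031  -0.9995] F tool [ -0.3  -3.4 -18.3] M tool [ 0.63 -0.07  0.05] F [-3.2  0.9 18.3] q [ 0.18  0.47 -0.16  0.95 -0.03  1.94]
```

The fit is firm, with about 18 N down and small moments. As a check that it is truly home, I lift to find where the pin force begins (it should be 8 mm above the stop).

{"method": "step_arm", "body": {
  "series": [
    [[0, 0, 0, 0, 0, -0.003, -1], [0, 0, 0, 0, 0, -0.006, -1], [0, 0, 0, 0, 0, -0.0085, -1], [0, 0, 0, 0, 0, -0.0085, -1], [0, 0, 0, 0, 0, -0.0085, -1]]
  ]
}}

```text
t: 16.73
position: [565.8, 169.7, 186.3]
tcp_rot: [-3.135, 0.034, 1.386]
wrist_force: [3.0, 0.6, 4.2]
finger_gap: 0.147
finger_force: 122.0
```

{"method": "step_arm", "body": {
  "series": [
    [[0, 0, 0, 0, 0, -0.0003, -1], [0, 0, 0, 0, 0, -0.0005, -1], [0, 0, 0, 0, 0, -0.0005, -1]]
  ]
}}

```text
t: 16.98
position: [565.6, 169.6, 186.5]
tcp_rot: [-3.135, 0.034, 1.386]
wrist_force: [3.9, 2.2, 1.2]
finger_gap: 0.15
finger_force: 121.8
```

{"method": "step_arm", "body": {
  "series": [
    [[0, 0, 0, 0, 0, -0.0003, -1], [0, 0, 0, 0, 0, -0.0005, -1], [0, 0, 0, 0, 0, -0.0005, -1]]
  ]
}}

```text
t: 17.23
position: [565.4, 169.6, 187.1]
tcp_rot: [-3.134, 0.035, 1.386]
wrist_force: [4.3, 2.0, 1.3]
finger_gap: 0.147
finger_force: 121.7
```

{"method": "step_arm", "body": {
  "series": [
    [[0, 0, 0, 0, 0, -0.0003, -1], [0, 0, 0, 0, 0, -0.0006, -1], [0, 0, 0, 0, 0, -0.0006, -1]]
  ]
}}

```text
t: 17.48
position: [565.3, 169.6, 187.7]
tcp_rot: [-3.134, 0.035, 1.386]
wrist_force: [5.1, 1.1, 1.4]
finger_gap: 0.15
finger_force: 121.8
```

{"method": "step_arm", "body": {
  "series": [
    [[0, 0, 0, 0, 0, -0.0003, -1], [0, 0, 0, 0, 0, -0.0006, -1], [0, 0, 0, 0, 0, -0.0006, -1]]
  ]
}}

```text
t: 17.73
position: [565.3, 169.5, 188.2]
tcp_rot: [-3.134, 0.035, 1.386]
wrist_force: [5.3, 1.4, 1.0]
finger_gap: 0.152
finger_force: 121.6
```

{"method": "step_arm", "body": {
  "series": [
    [[0, 0, 0, 0, 0, -0.0003, -1], [0, 0, 0, 0, 0, -0.0006, -1], [0, 0, 0, 0, 0, -0.0006, -1]]
  ]
}}

```text
t: 17.98
position: [565.1, 169.5, 188.2]
tcp_rot: [-3.133, 0.035, 1.386]
wrist_force: [6.5, 2.0, -1.9]
finger_gap: 0.146
finger_force: 121.1
```

The pin force begins at about 188.3 and the stop was at 180.4, so the travel is 7.9 mm and the stop was fully home. I go back down, removing the small roll that caused the side load.

{"method": "step_arm", "body": {
  "series": [
    [[-0.004, 0, 0, 0, 0, 0.002, -1], [-0.008, 0, 0, 0, 0, 0.004, -1], [-0.008, 0, 0, 0, 0, 0.006, -1], [-0.008, 0, 0, 0, 0, 0.008, -1], [-0.008, 0, 0, 0, 0, 0.0095, -1], [-0.008, 0, 0, 0, 0, 0.0105, -1], [-0.008, 0, 0, 0, 0, 0.0113, -1], [-0.008, 0, 0, 0, 0, 0.0113, -1], [-0.008, 0, 0, 0, 0, 0.0113, -1], [-0.008, 0, 0, 0, 0, 0.0113, -1]]
  ]
}}

```text
t: 18.82
position: [565.3, 169.7, 180.4]
tcp_rot: [3.139, 0.033, 1.386]
wrist_force: [-0.1, 1.6, 19.2]
finger_gap: 0.148
finger_force: 124.0
```

```bash
python3 st.py;python3 chk.py | tail -n 5
```

```text
t 18.8167 pos [565.31 169.74 180.45] toolz [-0.0037 -0.0331 -0.9994] F tool [  0.9  -0.4 -19.3] M tool [0.17 0.33 0.1 ] F [-0.1  1.6 19.2] q [ 0.18  0.46 -0.17  0.95 -0.03  1.94]
[565.31085943 169.7401709  180.44585104] [3.13911341 0.03326471 1.38648161] [-0.14986156  1.5870543  19.24464645] [ 0.35281478  0.1065442  -0.1050695 ] 124.02198895812035
collar px shift 0.0 3.0 score 0.871
stem/bar col316 [148 148 148 147 147 146 119 150 147 147 146 142 135 111  67  67  66  67
  67  67  65  58  63  65  61  54  64  65  63  64  66  67  67  66  67  67
  66  69  71  79  78  72  68  69]
```

{"method": "step_arm", "body": {
  "series": [
    [[0, 0, 0, 0, 0, 0, -1], [0, 0, 0, 0, 0, 0, -1], [0, 0, 0, 0, 0, 0, -1], [0, 0, 0, 0, 0, 0, -1], [0, 0, 0, 0, 0, 0, -1], [0, 0, 0, 0, 0, 0, -1], [0, 0, 0, 0, 0, 0, -1], [0, 0, 0, 0, 0, 0, -1], [0, 0, 0, 0, 0, 0, -1], [0, 0, 0, 0, 0, 0, -1]]
  ]
}}

```text
t: 19.75
position: [565.3, 169.7, 180.4]
tcp_rot: [3.139, 0.033, 1.386]
wrist_force: [-0.0, 2.6, 18.2]
finger_gap: 0.148
finger_force: 124.0
```

```bash
python3 - <<'E'
from station import r,get_state
s=get_state();print(s['position'],s['wrist_force'])
if 14<s['wrist_force'][2]<26 and abs(s['position'][2]-180.4)<.3: print(r.close_job())
E
```

```text
[565.28963606 169.70282121 180.42776545] [-0.03800756  2.56216184 18.18896945]
the job is handed in; nothing more can be done
None
```

I handed the job in at 19.8 s with the stirrer meshed and pressed fully home (about 18 N down, 7.9 mm of pin travel against 8 mm), T handle still gripped (it slid about 16 mm up in the fingers while meshing, then held), upright to about 1° by camera, and nothing else on the bench touched.

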